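# Check a hot dog with the infrared thermometer

### The job

Draw the yellow infrared thermometer up out of its holder, tip its nose steeply down (45 degrees or more below level) and aim its lens at the middle of the hot dog from about 15 cm away. Finish while still holding it there, steady in the gripper and touching nothing else. Do not touch the food with it, and do not shift the trays or the ketchup bottle.

Things in the scene. Friction and masses are not known exactly. Their poses are not given: they have to be found in the camera images.
- thermo_center (a point): Loose pistol-shaped thermometer, 220 g: centre of its yellow barrel, 110 mm long (x), 36 wide (y), 40 high (z), flat sides, gripped from above. x points to the lens (black nose end), y to its left, z away from the handle. Black handle 30 x 28 mm, axis 20 mm behind this point, foot 105 mm below it. Starts upright, handle in the sleeve, barrel level, its underside 20 mm above the sleeve's rim.
- thermo_lens (a point): Centre of the red lens on the thermometer's nose, 55 mm ahead of the barrel's centre; same axes: x is the direction in which it looks.
- thermo_foot (a point): Centre of the underside of the thermometer's handle (same axes). It rests on the floor of the sleeve at the start.
- holder_mouth (a point): Centre of the open top of the fixed holder, 73 mm above the table: an upright square aluminium sleeve, 36 (x) by 34 mm inside, 65 mm deep, on a dark foot plate 110 x 90 x 8 mm; z up. It surrounds the lower 65 mm of the handle with 3 mm of play all round; the handle must be drawn straight up by 70 mm or more to clear the rim.
- hotdog (a point): Middle of the hot dog (bun 124 mm long, 70 mm wide, with a sausage on top reaching 47 mm above the table), 40 mm above the table; it lies lengthwise (along x, level) in a loose off-white tray 150 by 105 mm, 34 mm high. It is the only tray with food.
- thermo: The whole thermometer; its origin is the same point as thermo_foot, same axes. Because of the play in the sleeve it may lean by up to 4 degrees at the start.
- tray_full: The loose tray with the hot dog, 140 g; origin at the centre of its underside, x lengthwise.
- holder: The holder; origin at the centre of its underside on the table, 73 mm below holder_mouth.
- tray_a: Empty loose off-white tray, 150 (x) by 105 (y) by 34 mm high, 50 g; origin at the centre of its underside. Leave it alone.
- tray_b: Another empty loose tray, the same. Leave it alone.
- ketchup: Loose red ketchup bottle, 56 mm across and 170 mm tall, standing upright; origin at the centre of its underside. Leave it alone.
Things that resemble listed ones, but are neither listed nor needed, are in the scene too. What is shaped like the holder but green, pink or purple is not meant.

How it is judged:
On the way:
1. the thermometer is drawn up clear of its holder, in the gripper (z of thermo_foot in the frame of holder above 0.076 m and contact force between thermo and the fingers above 1 N), for 0.1 s.
At the end, for the whole second after the job is handed in: Gripper still holds the thermometer, still, touching no holder, tray or bottle, lens over 80 mm and foot over 60 mm up; nose 42 deg or more below level; line of sight within 30 mm (each way) of the hot dog's middle, lens 80-250 mm from it; trays and bottle within 20 mm of their start (angle between thermo_lens's own x axis and vertical above 2.3 rad and x of hotdog in the frame of thermo_lens between 0.08 and 0.25 m and y of hotdog in the frame of thermo_lens between -0.03 and 0.03 m and z of hotdog in the frame of thermo_lens between -0.03 and 0.03 m and height (world z) of thermo_foot above 0.06 m and height (world z) of thermo_lens above 0.08 m and contact force between thermo and the fingers above 1 N and contact force between thermo and holder below 0.1 N and contact force between thermo and tray_full below 0.1 N and contact force between thermo and tray_a below 0.1 N and contact force between thermo and tray_b below 0.1 N and contact force between thermo and ketchup below 0.1 N and linear speed of thermo below 0.02 m/s and angular speed of thermo below 0.15 rad/s and distance of each of tray_full, tray_a, tray_b, ketchup from where it was at the start of the episode below 0.02 m); the arm keeps its last pose, push and grip.
It fails at once if the thermometer touches the food or its tray (contact force between thermo and tray_full above 0.3 N).
It fails at once if a tray or the ketchup bottle is shifted by more than 20 mm (distance of any of tray_full, tray_a, tray_b, ketchup from where it was at the start of the episode above 0.02 m).
It also fails if it takes over 35 s, if anything falls off the work surface, if the arm or the gripper's body presses on something with over 40 N, if the wrist force passes 120 N, or if a joint passes its speed limit or range.

### The arm

A 6-joint arm with a two-finger parallel gripper is mounted at the origin on the work surface. World frame = base frame: x ahead of the robot, y to its left, z up, the work surface at z = 0. Lengths are in m, angles in rad, forces in N, time in s.
With the tool pointing down it reaches from about 0.275 to 0.825 m from the base axis. Payload 4.9 kg.
Tool frame: the origin (TCP) lies midway between the tips of the shut fingers; the grasp point (between the pads) lies 19 mm behind it; z points along the fingers, y is the line along which they close (so a half turn about z gives the same grasp; the last joint's range is limited). The gripper opens to 85 mm and grips with 20 to 120 N. Pads are 22 mm wide; open, the fingers measure 114 mm over their backs; the gripper's body (76 mm by 85 mm) begins 54 mm behind the grasp point. The pads swing forward as they close: fully open they stand 13 mm farther back than shut.
Start: joints at [-0.134, 0.326, -0.193, 1.052, 0, 1.437], TCP at [0.55, 0, 0.231] pointing down, gripper open.
Joint ranges: [-2.65, 2.65], [-0.97, 1.79], [-1.3, 1.35], [-1.93, 2.1], [-1.47, 1.37], [-3.14, 3.14]. Speed limits (rad/s): [2.57, 2.57, 3.14, 3.14, 3.14, 3.14].

### API

Orientations are given as a rotation vector (axis times angle).
In Python, from rig import manip gives the robot as it stands. The module is installed in compiled form; this text tells all that it offers. Calls block until the motion is done:
- manip.move_ptp(position, orientation): joint-space move of the TCP to a pose.
- manip.move_straight(position, rotation=None, speed=0.15, f_stop=None): straight line of the TCP; rotation=None keeps the orientation; speed is the mean speed in m/s. With f_stop (N) it stops when the force on the tool has changed by that much, and returns True; else False.
- manip.set_joints(angles): joint-space move.
- manip.command_gripper(opening, grasp_force=None): finger opening in m; grasp_force is the grip in N (None keeps the last); returns when the fingers have stopped.
- manip.hold(seconds).
- manip.solve_ik(position, orientation): joint angles nearest the present ones, or None.
- manip.capture(name): name is "scene" or "side" or "wrist"; returns a dict with "image" (400x640x3 uint8, blue, green, red), "range_z" (400x640 float32, m along the optical axis (not along the pixel's ray), 0 where there is no reading), "K" (3x3 intrinsics, pixels), "world_from_camera" (4x4, takes a point from camera to world coordinates). Camera axes: x right, y down, z forward; pixel columns grow to the right and rows downward; lengths in m; the calibration is good to about 2 mm. The wrist camera is an equidistant fisheye: a pixel r from the principal point sees the ray r / f radians off the axis. A picture is of the moment at which its call begins.
A pose or a line that the arm cannot do raises manip.MotionError and nothing moves.
- manip.hand_in(): hands the job in; it is judged then, once.
Trained networks look in a picture, given as the dict that the camera call returned (one of the last four; its "shot" number tells which), for a name from the list of things; names that differ only in an ending like _2 or _b are one class to them, and where a whole thing is asked for, a point or a joint stands for the part that bears it (a point fixed in the world has none). Each returns a list of dicts, best first, with "conf" (0 to 1); they miss things now and then, are a little off and sometimes report something else, mostly with a low value. They report only what shows in the picture. A call takes as long as a camera call. They do not tell look-alikes from the thing itself.
- manip.spot_in(label, picture): "xy" ([column, row] in pixels, amid what is visible of it).
Readings, each from a call of its own:
- manip.get_clock(): time.
- manip.get_q(): joint angles.
- manip.get_joint_vel(): joint speeds.
- manip.get_joint_efforts(): joint torques, N m.
- manip.get_position(): TCP position.
- manip.get_eef_rot(): TCP orientation.
- manip.get_contact_force(): force on the tool from outside, world axes, zero at the start.
- manip.get_moment(): the same for the moment, N m.
- manip.get_opening(): finger opening in m.
- manip.get_grasp_force(): force on a finger pad.
Only numpy, scipy, OpenCV 4.12 (cv2) and the standard library are available. Lean on these libraries where they do the work, as an engineer would, in place of code of your own. Each camera call takes 0.05 s, during which the arm holds its last target. There are 200 camera calls.

## Working session

There is one attempt and no reset: what is moved stays moved. The work goes in short steps, each a Python script; the robot and the scene stay as the last script left them, time stands still between calls to the robot, and variables do not carry over. Pictures are saved under pics/ and viewed, at most 10 in all, crops included, and the job is handed in when it is done.

```bash
mkdir -p pics
cat > h.py <<'E'
import numpy as np, cv2
from rig import manip
from scipy.spatial.transform import Rotation as R
def cloud(c):
    K=c["K"];z=c["range_z"];v,u=np.mgrid[:z.shape[0],:z.shape[1]]
    P=np.stack([(u-K[0,2])/K[0,0]*z,(v-K[1,2])/K[1,1]*z,z],-1)
    T=c["world_from_camera"];W=P@T[:3,:3].T+T[:3,3];W[z==0]=np.nan
    return W
E
python3 - <<'E'
from h import *
for n in ["scene","side"]:
    c=manip.capture(n);cv2.imwrite(f"pics/{n}.png",c["image"]);W=cloud(c);np.savez(n+".npz",W=W,im=c["image"])
    print(n,c["world_from_camera"][:3,3].round(2))
    for l in ["thermo_center","thermo_lens","holder_mouth","hotdog","tray_full","ketchup","tray_a"]:
        print(l,[(round(d["conf"],2),np.round(d["xy"]).tolist(),W[int(d["xy"][1]),int(d["xy"][0])].round(3).tolist()) for d in manip.spot_in(l,c)][:4])
E
```

```text
scene [1.28 0.69 0.81]
thermo_center [(0.68, [372.0, 223.0], [0.557, 0.268, 0.13])]
thermo_lens [(0.67, [370.0, 221.0], [0.557, 0.262, 0.133])]
holder_mouth [(0.88, [375.0, 247.0], [0.522, 0.263, 0.03]), (0.73, [402.0, 202.0], [0.343, 0.229, 0.041]), (0.72, [421.0, 285.0], [0.574, 0.409, 0.038]), (0.57, [328.0, 188.0], [0.402, 0.03, 0.035])]
hotdog [(0.67, [247.0, 199.0], [0.576, -0.107, 0.039])]
tray_full [(0.97, [245.0, 200.0], [0.583, -0.112, 0.038]), (0.37, [370.0, 220.0], [0.549, 0.26, 0.132])]
ketchup [(0.93, [332.0, 292.0], [0.747, 0.301, 0.096])]
tray_a [(0.83, [277.0, 234.0], [0.603, 0.021, 0.001]), (0.77, [178.0, 189.0], [0.631, -0.341, 0.004]), (0.35, [373.0, 248.0], [0.524, 0.259, 0.027])]
side [ 0.44 -0.53  0.67]
thermo_center [(0.72, [298.0, 150.0], [0.49, -0.006, 0.286])]
thermo_lens [(0.82, [292.0, 149.0], [0.48, -0.01, 0.291])]
holder_mouth [(0.89, [230.0, 190.0], [0.327, 0.199, 0.037]), (0.67, [256.0, 245.0], [0.382, -0.005, 0.047]), (0.6, [297.0, 177.0], [0.504, 0.224, 0.029]), (0.4, [301.0, 128.0], [0.54, 0.386, 0.072])]
hotdog [(0.98, [354.0, 280.0], [0.573, -0.13, 0.039]), (0.52, [296.0, 149.0], [0.507, 0.228, 0.115])]
tray_full [(0.94, [351.0, 281.0], [0.564, -0.132, 0.041])]
ketchup [(0.62, [376.0, 144.0], [0.728, 0.261, 0.076])]
tray_a [(0.88, [356.0, 221.0], [0.625, 0.06, 0.004]), (0.71, [419.0, 366.0], [0.648, -0.301, 0.004])]
```

View pics/scene.png

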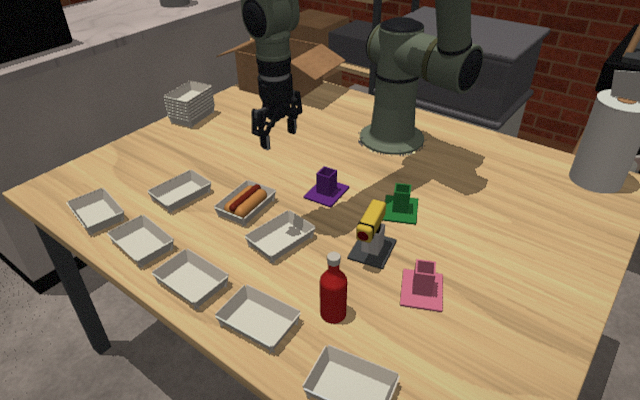

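View pics/side.png

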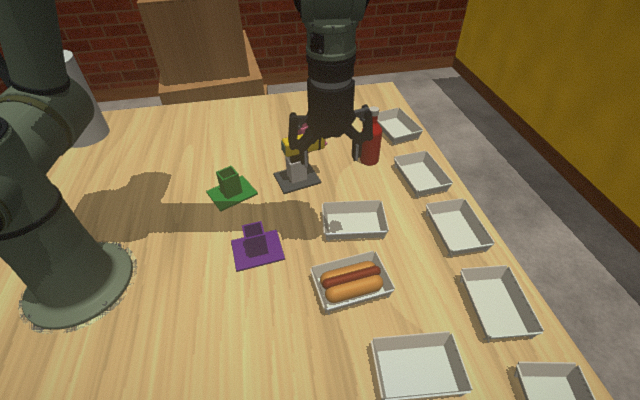

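Run:
```python
from h import *
for n,roi in [("scene",(350,195,395,245)),("side",(275,125,335,160))]:
    d=np.load(n+".npz");W=d["W"];hsv=cv2.cvtColor(d["im"],cv2.COLOR_BGR2HSV)
    def pts(lo,hi,roi,zmin,zmax):
        m=cv2.inRange(hsv,np.array(lo),np.array(hi))>0
        k=np.zeros_like(m);k[roi[1]:roi[3],roi[0]:roi[2]]=1
        P=W[m&k];return P[(P[:,2]>zmin)&(P[:,2]<zmax)]
    P=pts((20,100,60),(35,255,255),roi,.08,.2)
    print(n,"yellow",len(P),P.min(0).round(3),P.max(0).round(3))
    T=P[P[:,2]>.125]
    if len(T)>5:
        r=cv2.minAreaRect((T[:,:2]*1000).astype(np.float32));print(len(T),T.mean(0),r)
    h=(220,180,275,225) if n=="scene" else (315,255,395,305)
    P=pts((0,110,40),(19,255,255),h,.02,.07)
    print("hd",len(P),cv2.minAreaRect((P[:,:2]*1000).astype(np.float32)),P[:,2].max(),P.mean(0))
    x0,y0,x1,y1=h;Q=W[y0-20:y1+20,x0-20:x1+20].reshape(-1,3);Q=Q[(Q[:,2]>.028)&(Q[:,2]<.06)&(np.hypot(Q[:,0]-.575,Q[:,1]+.12)<.1)]
    print("tray",len(Q),cv2.minAreaRect((Q[:,:2]*1000).astype(np.float32)))
j=manip.solve_ik([.50,.23,.34],R.from_euler('x',180,degrees=True).as_rotvec());print(j)
q=R.from_rotvec(manip.get_eef_rot()).as_matrix();print(q.round(2))
```

```text
scene yellow 672 [0.476 0.224 0.084] [0.588 0.281 0.139]
507 [0.53431173 0.25398522 0.13208287] ((532.6044921875, 251.94058227539062), (112.29129791259766, 36.155517578125), 13.492083549499512)
hd 766 ((575.3665771484375, -115.67826843261719), (121.61698150634766, 63.22649383544922), 6.609536647796631) 0.05153371694683917 [ 0.58065474 -0.10838327  0.03795956]
tray 1047 ((569.7088623046875, -122.1266098022461), (152.4844512939453, 108.54690551757812), 6.604307651519775)
side yellow 306 [0.475 0.221 0.081] [0.584 0.267 0.138]
82 [0.49732486 0.24178769 0.13270787] ((525.7396240234375, 249.96701049804688), (100.93603515625, 35.244667053222656), 13.347758293151855)
hd 1771 ((567.9995727539062, -123.41107177734375), (121.70096588134766, 65.16083526611328), 6.9768571853637695) 0.05044370600370296 [ 0.56677897 -0.13026623  0.03878296]
tray 2265 ((569.5575561523438, -119.99571228027344), (150.49139404296875, 106.70410919189453), 6.6024699211120605)
[ 0.29700711  0.28130715  0.02109783  1.310587    0.         -2.84458555]
[[ 0.  1.  0.]
 [ 1. -0. -0.]
 [-0.  0. -1.]]
```

```bash
cat >> h.py <<'E'
C=np.array([.5315,.252,.113]);YAW=np.radians(13.4);HD=np.array([.5695,-.121,.04])
def thermo(yaw,th): return R.from_euler('ZY',[yaw,th])
def tcp(center,Rt,flip,off):
    """off = offset of grasp point from barrel centre in thermo axes"""
    Rg=Rt*R.from_euler('x',np.pi)*R.from_euler('z',np.pi*flip)
    return center+Rt.apply(off)+.019*Rg.as_matrix()[:,2], Rg.as_rotvec()
OFF=np.array([-.012,0,.002])
def aim(yaw,th,d=.15):
    Rt=thermo(yaw,th);return HD-Rt.apply([d+.055,0,0]),Rt
E
python3 - <<'E'
from h import *
for f in (0,1):
    p,r=tcp(C,thermo(YAW,0),f,OFF);q=manip.solve_ik(p,r);print("grasp",f,p.round(3),None if q is None else q.round(2))
    for th in (50,55):
        for psi in range(-180,180,20):
            c,Rt=aim(np.radians(psi),np.radians(th));p,r=tcp(c,Rt,f,OFF);q=manip.solve_ik(p,r)
            if q is not None: print(f,th,psi,p.round(3),q.round(2))
E
```

```text
grasp 0 [0.52  0.249 0.096] [ 0.32  0.5  -0.31  0.77  0.   -3.06]
0 50 -180 [ 0.722 -0.121  0.195] [-0.39  0.33 -0.76 -0.35  0.29 -0.26]
0 50 -160 [ 0.713 -0.069  0.195] [-0.43  0.34 -0.7  -0.17  0.57 -0.57]
0 50 -140 [ 0.686 -0.023  0.195] [-0.46  0.38 -0.56  0.18  0.78 -0.98]
0 50 -120 [0.646 0.011 0.195] [-0.48  0.47 -0.37  0.67  0.87 -1.5 ]
0 50 -100 [0.596 0.029 0.195] [-0.47  0.6  -0.17  1.14  0.82 -2.01]
0 50 -80 [0.543 0.029 0.195] [-0.45  0.7  -0.01  1.47  0.67 -2.41]
0 50 -60 [0.493 0.011 0.195] [-0.42  0.78  0.11  1.67  0.47 -2.7 ]
0 50 -40 [ 0.453 -0.023  0.195] [-0.38  0.83  0.18  1.78  0.24 -2.93]
0 50 -20 [ 0.426 -0.069  0.195] [-0.34  0.85  0.22  1.82  0.01 -3.13]
0 50 0 [ 0.417 -0.121  0.195] [-0.3   0.84  0.21  1.79 -0.23  2.95]
0 50 20 [ 0.426 -0.173  0.195] [-0.26  0.8   0.16  1.7  -0.45  2.72]
0 50 40 [ 0.453 -0.219  0.195] [-0.23  0.74  0.06  1.51 -0.66  2.44]
0 50 60 [ 0.493 -0.253  0.195] [-0.21  0.64 -0.1   1.19 -0.81  2.04]
0 50 80 [ 0.543 -0.271  0.195] [-0.2   0.51 -0.3   0.73 -0.87  1.53]
0 50 100 [ 0.596 -0.271  0.195] [-0.21  0.42 -0.5   0.23 -0.79  1.0
[... 3331 characters left out ...]
 0.18]
1 55 -20 [ 0.439 -0.074  0.208] [-0.34  0.93  0.36  1.95  0.01  0.01]
1 55 0 [ 0.431 -0.121  0.208] [-0.28  0.93  0.35  1.93 -0.23 -0.17]
1 55 20 [ 0.439 -0.168  0.208] [-0.23  0.89  0.28  1.84 -0.47 -0.36]
1 55 40 [ 0.463 -0.21   0.208] [-0.19  0.81  0.16  1.65 -0.69 -0.61]
1 55 60 [ 0.5   -0.241  0.208] [-0.16  0.7  -0.03  1.32 -0.87 -0.98]
1 55 80 [ 0.545 -0.257  0.208] [-0.15  0.54 -0.27  0.79 -0.96 -1.52]
1 55 100 [ 0.594 -0.257  0.208] [-0.16  0.42 -0.54  0.18 -0.89 -2.11]
1 55 120 [ 0.639 -0.241  0.208] [-0.19  0.35 -0.72 -0.26 -0.67 -2.56]
1 55 140 [ 0.676 -0.21   0.208] [-0.25  0.32 -0.83 -0.49 -0.36 -2.88]
1 55 160 [ 0.7   -0.168  0.208] [-0.33  0.31 -0.88 -0.57 -0.01 -3.13]
```

```bash
cat >> h.py <<'E'
def wcloud(c):
    K=c["K"];z=c["range_z"];v,u=np.mgrid[:z.shape[0],:z.shape[1]]
    a=(u-K[0,2])/K[0,0];b=(v-K[1,2])/K[1,1];t=np.hypot(a,b)+1e-9;s=np.tan(t)/t
    T=c["world_from_camera"];W=np.stack([a*s*z,b*s*z,z],-1)@T[:3,:3].T+T[:3,3];W[(z==0)|(t>1.4)]=np.nan
    return W
E
python3 - <<'E'
from h import *
p,r=tcp(C,thermo(YAW,0),1,OFF)
manip.move_ptp(p+[0,0,.14],r)
c=manip.capture("wrist");cv2.imwrite("pics/w1.png",c["image"]);W=wcloud(c)
m=cv2.inRange(cv2.cvtColor(c["image"],cv2.COLOR_BGR2HSV),np.array((20,100,50)),np.array((35,255,255)))>0
P=W[m];P=P[(P[:,2]>.12)&(P[:,2]<.15)&(np.hypot(P[:,0]-C[0],P[:,1]-C[1])<.1)]
print(len(P),P.mean(0),cv2.minAreaRect((P[:,:2]*1000).astype(np.float32)));A=np.c_[P[:,:2]-C[:2],np.ones(len(P))];print("plane",np.linalg.lstsq(A,P[:,2],rcond=None)[0])
print(manip.get_clock(),manip.get_opening())
E
```

```text
4883 [0.52547184 0.25062343 0.13327788] ((530.5115966796875, 252.14788818359375), (108.02191925048828, 36.59257507324219), 12.871013641357422)
plane [-0.04149616 -0.00702204  0.13301807]
2.075 0.08567704003028515
```

View pics/w1.png

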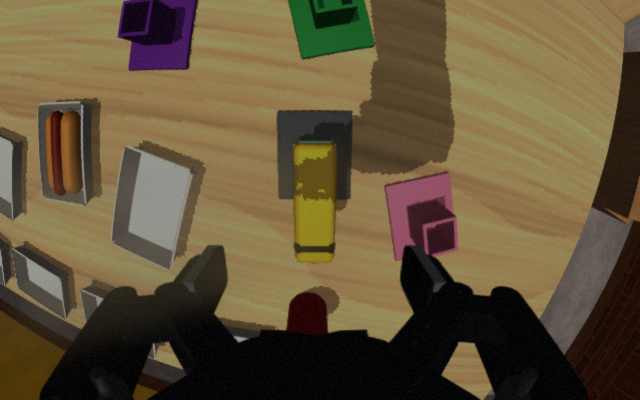

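```bash
cat >> h.py <<'E'
C=np.array([.531,.252,.113]);YAW=np.radians(13.1);PITCH=.041
E
python3 - <<'E'
from h import *
p,r=tcp(C,thermo(YAW,PITCH),1,OFF)
manip.move_ptp(p+[0,0,.07],r)
print(manip.move_straight(p,r,speed=.08,f_stop=15), manip.get_position()-p)
manip.command_gripper(.02,grasp_force=80)
print(manip.get_opening(),manip.get_grasp_force(),manip.get_contact_force())
print(manip.move_straight(p+[0,0,.02],speed=.05,f_stop=20),manip.get_contact_force())
print(manip.move_straight(p+[0,0,.13],speed=.08,f_stop=25),manip.get_contact_force(),manip.get_grasp_force(),manip.get_opening())
c=manip.capture("side");cv2.imwrite("pics/s2.png",cv2.resize(c["image"][60:260,180:440],None,fx=3,fy=3));print(manip.get_clock(),manip.get_position()-p)
E
```

```text
False [0.00046141 0.00017912 0.0005338 ]
0.03498566330285656 79.4701337814331 [-0.78594372  0.36069902  4.03080193]
False [-0.61787498 -0.02417908 -2.8258344 ]
False [-0.14100336 -0.09428671 -3.12697001] 79.82050895690918 0.03509365187195595
6.125 [-0.000342   -0.00013711  0.12936409]
```

View pics/s2.png

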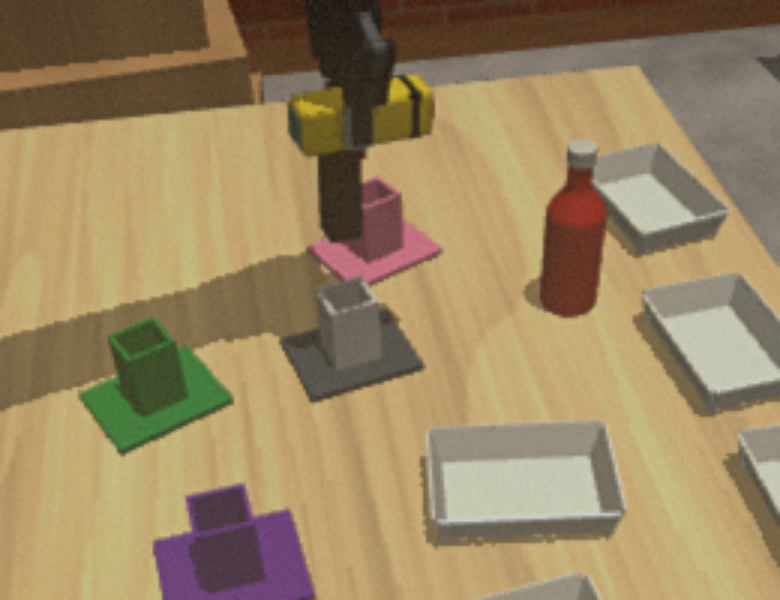

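Run:
```python
from h import *
y,t=np.radians([-80,52])
p,r=tcp(C,thermo(YAW,PITCH),1,OFF)
manip.move_straight(p+[0,0,.2],speed=.12)
c,Rt=aim(y,t,.23);p,r=tcp(c,Rt,1,OFF);q=manip.solve_ik(p,r);print(q)
manip.move_ptp(p,r)
c,Rt=aim(y,t,.15);p,r=tcp(c,Rt,1,OFF)
print(manip.move_straight(p,r,speed=.08,f_stop=15));manip.hold(.5)
print(manip.get_position()-p,manip.get_clock(),manip.get_grasp_force(),manip.get_contact_force())
for n in ("scene","side"):
    k=manip.capture(n);W=cloud(k);cv2.imwrite(f"pics/f_{n}.png",k["image"])
    m=cv2.inRange(cv2.cvtColor(k["image"],cv2.COLOR_BGR2HSV),np.array((20,100,40)),np.array((35,255,255)))>0
    P=W[m];P=Rt.inv().apply(P-c);P=P[(np.linalg.norm(P,axis=1)<.09)]
    print(n,len(P),np.percentile(P,[1,50,99],axis=0).round(3).tolist()) # thermo axes
    U,S,V=np.linalg.svd(P-P.mean(0),full_matrices=False);print("axis",V[0].round(3))
    print([(round(d["conf"],2),Rt.inv().apply(W[int(d["xy"][1]),int(d["xy"][0])]-c).round(3)) for d in manip.spot_in("thermo_lens",k)])
```

```text
[-3.98931990e-01  6.18185004e-01 -1.20449516e-03  1.55838280e+00
  7.23416865e-01  7.61458452e-01]
False
[-1.58633167e-06  5.70978199e-05  8.09952134e-05] 9.3583 80.09856462478638 [ 0.76318694 -0.43108898 -2.97592196]
scene 464 [[-0.058, -0.011, -0.02], [-0.027, 0.016, -0.002], [0.051, 0.021, 0.02]]
axis [ 0.998  0.067 -0.004]
[(0.88, array([-0.024,  0.012, -0.03 ]))]
side 615 [[-0.056, -0.026, -0.037], [0.008, -0.011, 0.018], [0.051, 0.014, 0.057]]
axis [1.    0.007 0.007]
[(0.75, array([ 0.011, -0.017,  0.015]))]
```

View pics/f_scene.png

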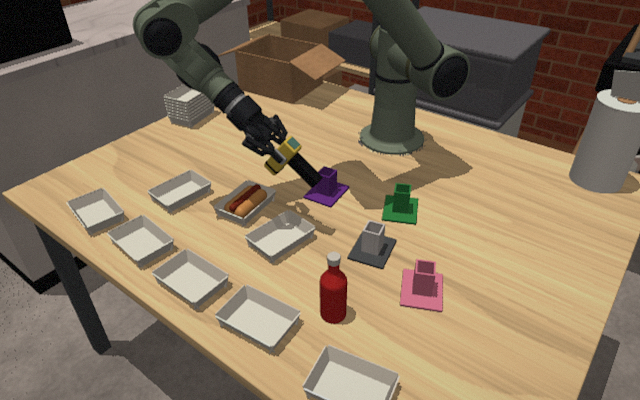

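View pics/f_side.png

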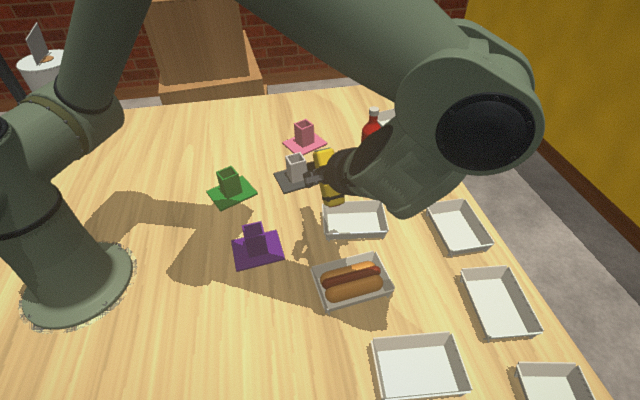

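The scene view shows the yellow barrel at (283,155) aimed down at the hot dog at (245,200). The trays and the bottle are where they were. The barrel's measured axis and extents match the planned pose to within a few millimetres.

```bash
python3 -c "
from rig import manip
print(manip.hand_in())"
```

```text
the job is handed in; nothing more can be done
None
```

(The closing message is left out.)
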